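# Bring the orange-capped jar to the front of the hardware carousel

## Task

Pull the hardware drawer fully open by its handle, then turn the little carousel inside it until the orange-capped jar is at the front, next to the white mark in the middle of the drawer front. Finish while holding that jar in the gripper there, so that the carousel stays still: do not let go at the end. Leave the printed bird skull, the filament spool and the scraper where they are.

Things in the scene. Friction and masses are not known exactly. Their poses are not given: they have to be found in the camera images.
- unit: Fixed black drawer unit on the table, 252 deep (x) x 230 wide (y) x 102 mm high. Origin: bottom centre of its front face; its x axis points into the unit, away from the robot, so the drawer comes out along -x of this frame. Unit position and yaw vary.
- drawer (a joint): How far the drawer is out, in m: 0 closed, 0.185 fully open at its stop. Slides with about 3 N of friction and stays where it is left. It starts shut or up to 30 mm open. Grey front panel 226 mm wide, 10 mm thick, top edge at z = 60 mm, with a white strip on the middle of its top edge. Drawer side walls reach up to z = 40 mm.
- drawer_handle (a point): Middle of the aluminium handle bar: round, 12 mm diameter, 90 mm long across the drawer (along the unit's y), 72 mm above the table, its centre 38 mm out from the face of the grey front panel, open above, below and behind; its two ends bend back and down to the panel. Moves with the drawer. Axes as the unit's.
- carousel (a joint): Angle of the carousel in rad about its upright axis, growing anticlockwise seen from above. 0 or a full turn (6.28, -6.28): orange-capped jar at the front; 3.14 or -3.14: at the back (deepest into the unit). Starts between 0.84 and 5.44; turns freely either way (stops only at +-9.4), with light friction (about 0.025 N m), and stays where it is left.
- carousel_axis (a point): Point on the carousel's axis, at the top of its disc, 30 mm above the table; moves with the drawer. The aluminium disc is 150 mm across and carries four jars, 90 degrees apart, their centres 50 mm from the axis, all fixed to the disc. With the drawer fully open the axis is 95 mm in front of the unit's front face.
- marked_jar: The jar with the bright orange cap and orange contents (the others have white, black and blue caps). Round, 34 mm diameter over body and cap, 55 mm tall, standing on the disc: its top is 85 mm above the table. Origin: centre of its underside. Fixed to the carousel disc, it cannot be lifted out. Out of reach under the unit's roof until the drawer is out.
- front_mark (a point): The point where the underside centre of the orange-capped jar should be: 50 mm in front of the carousel axis, straight behind the white mark on the drawer front. Moves with the drawer.
- skull: Bystander: ivory printed bird skull on its flat raft, about 130 x 60 x 75 mm, loose. Origin: underside.
- spool: Bystander: filament spool lying flat, black with orange filament, 150 mm diameter, 50 mm high, loose. Origin: centre of underside.
- scraper: Bystander: scraper with an orange handle, 180 mm long, lying flat, loose. All three bystanders stand beside the unit and the drawer, clear of its travel.

How it is judged:
On the way, in this order (a step that is already met when the one before it is completed fails the run):
1. the drawer is pulled out to within 13 mm of its stop (value of joint drawer above 0.172 m), for 0.2 s.
2. the carousel is turned so that the orange-capped jar is at the front, with the drawer still open (horizontal distance between marked_jar and front_mark below 0.01 m and value of joint drawer above 0.165 m), for 0.2 s.
At the end, for the whole second after the job is handed in: The drawer is at least 165 mm out, the orange-capped jar's centre is within 10 mm of the front mark, the carousel is still (under 0.05 rad/s), and the fingers hold the orange-capped jar with more than 1.5 N (all of step 2 and velocity of joint carousel between -0.05 and 0.05 rad/s and contact force between the fingers and marked_jar above 1.5 N); the arm keeps its last pose, push and grip.
It fails at once if the bird skull is moved more than 25 mm (distance of skull from where it was at the start of the episode above 0.025 m).
It fails at once if the spool is moved more than 25 mm (distance of spool from where it was at the start of the episode above 0.025 m).
It fails at once if the scraper is moved more than 25 mm (distance of scraper from where it was at the start of the episode above 0.025 m).
It also fails if it takes over 67 s, if anything falls off the work surface, if the arm or the gripper's body presses on something with over 40 N, if the wrist force passes 120 N, or if a joint passes its speed limit or range.

## Robot

A 6-joint arm with a two-finger parallel gripper is mounted at the origin on the work surface. World frame = base frame: x ahead of the robot, y to its left, z up, the work surface at z = 0. Lengths are in m, angles in rad, forces in N, time in s.
With the tool pointing down it reaches from about 0.4 to 0.825 m from the base axis. Payload 7 kg.
Tool frame: the origin (TCP) lies midway between the tips of the shut fingers; the grasp point (between the pads) lies 19 mm behind it (bot.hold_point_z is the distance from the TCP to the grasp point, in m); z points along the fingers, y is the line along which they close (so a half turn about z gives the same grasp; the last joint's range is limited). The gripper opens to 85 mm and grips with 20 to 120 N. Pads are 22 mm wide; open, the fingers measure 114 mm over their backs; the gripper's body (76 mm by 85 mm) begins 54 mm behind the grasp point. The pads swing forward as they close: fully open they stand 13 mm farther back than shut.
Start: joints at [1.509, 0.359, 0.012, 0, -1.224, -0.288], TCP at [0.231, 0.634, 0.207] pointing down, gripper open.
Joint ranges: [-3.07, 3.07], [-1.43, 2.12], [-1.02, 1.25], [-3.03, 1.67], [-3.05, -0], [-3.03, 3.03]. Speed limits (rad/s): [2.39, 2.39, 3.01, 3.14, 3.14, 3.14].

## Interface

Orientations are given as [roll, pitch, yaw] about the fixed x, y, z axes, in that order (R = Rz(yaw) Ry(pitch) Rx(roll)).
In Python, from plant import bot, grab_frame, spotter gives the robot as it stands. Calls block until the motion is done:
- bot.reach(position, orientation): joint-space move of the TCP to a pose.
- bot.servo_line(position, rotation=None, rate=0.15): straight line of the TCP; rotation=None keeps the orientation; rate is the mean speed in m/s.
- bot.move_j(angles): joint-space move.
- bot.set_gripper(opening, effort=None): opening from 0.0 (shut) to 1.0 (fully open); effort is the grip in N (None keeps the last); returns when the fingers have stopped.
- bot.wait(seconds).
- bot.solve_ik(position, orientation): joint angles nearest the present ones, or None.
- bot.get_obs(): the state.
- grab_frame(name): name is "scene" or "top" or "wrist"; returns a dict with "image" (420x560x3 uint8, red, green, blue), "range_z" (420x560 float32, m along the optical axis (not along the pixel's ray), 0 where there is no reading), "vertical_fov" (degrees; the focal length in pixels is half the picture's height over the tangent of half this angle, whatever the lens; pixels are square), "cx", "cy" (the principal point, pixels), "rvec" (rotation vector, rad) and "tvec" (3), from world to camera coordinates, as OpenCV has them. Camera axes: x right, y down, z forward; pixel columns grow to the right and rows downward; lengths in m; the calibration is good to about 2 mm. A picture is of the moment at which its call begins.
A pose or a line that the arm cannot do raises bot.PlanningError and nothing moves.
- bot.finish_job(): hands the job in; it is judged then, once.
Trained networks look in the newest picture that a camera, given by its name, has taken for a name from the list of things; names that differ only in an ending like _2 or _b are one class to them, and where a whole thing is asked for, a point or a joint stands for the part that bears it (a point fixed in the world has none). Each returns a list of dicts, best first, with "conf" (0 to 1); they miss things now and then, are a little off and sometimes report something else, mostly with a low value. They report only what shows in the picture. A call takes as long as a camera call.
- spotter.find_in(query, camera): "rect" ([left, top, width, height] as shares, 0 to 1, of the picture: columns of its width, rows of its height, round what is visible of it).
The state is a dict: "time": time; "joints": joint angles; "qd": joint speeds; "tau": joint torques, N m; "ee_pos": TCP position; "tcp_rot": TCP orientation; "wrist_force": force on the tool from outside, world axes, zero at the start; "wrist_torque": the same for the moment, N m; "width": opening from 0.0 (shut) to 1.0 (fully open); "grasp_force": force on a finger pad.
Only numpy, scipy, OpenCV 4.12 (cv2) and the standard library are available. Lean on these libraries where they do the work, as an engineer would, in place of code of your own. Each camera call takes 0.05 s, during which the arm holds its last target. There are 200 camera calls.

## Working session

There is one attempt and no reset: what is moved stays moved. The work goes in short steps, each a Python script; the robot and the scene stay as the last script left them, time stands still between calls to the robot, and variables do not carry over. Pictures are saved under pics/ and viewed, at most 10 in all, crops included, and the job is handed in when it is done.

```bash
mkdir -p pics; cat > h.py <<'E'
import numpy as np, cv2
from plant import bot, grab_frame, spotter
def cam(n):
    f=grab_frame(n); R=cv2.Rodrigues(np.array(f["rvec"],float))[0]; t=np.array(f["tvec"],float).ravel()
    h,w=f["range_z"].shape; fl=h/2/np.tan(np.radians(f["vertical_fov"])/2)
    v,u=np.mgrid[:h,:w]; z=f["range_z"].astype(float)
    P=np.stack([(u-f["cx"])/fl*z,(v-f["cy"])/fl*z,z],-1)
    W=(P-t)@R; W[z==0]=np.nan
    return f["image"],W
def save(im,n): cv2.imwrite("pics/"+n,im[...,::-1])
E
python3 - <<'E'
from h import *
for n in("top","scene"):
    im,W=cam(n); save(im,n+"0.png"); np.savez(n+"0.npz",im=im,W=W)
    for q in("unit","drawer","drawer_handle","carousel","marked_jar","skull","spool","scraper"):
        for d in spotter.find_in(q,n)[:1]:
            l,t,w,h=d["rect"]; c=(int((l+w/2)*560),int((t+h/2)*420)); print(n,q,round(d["conf"],2),[round(x) for x in(l*560,t*420,w*560,h*420)],W[c[1],c[0]].round(3))
print(bot.get_obs()["tcp_rot"],bot.hold_point_z,bot.get_obs()["time"])
E
```

```text
top unit 0.94 [243, 60, 108, 132] [ 0.789 -0.006  0.107]
top drawer 0.94 [261, 155, 86, 41] [ 0.671 -0.022  0.062]
top drawer_handle 0.58 [263, 158, 85, 35] [ 0.675 -0.027  0.057]
top carousel 0.43 [301, 168, 11, -2] [ 0.699 -0.031  0.032]
top skull 0.81 [212, 173, 26, 51] [0.614 0.186 0.058]
top scraper 0.76 [231, 244, 32, 70] [0.402 0.134 0.015]
scene unit 0.63 [258, 184, 200, 160] [ 0.844 -0.086  0.103]
scene drawer 0.74 [261, 202, 43, 81] [ 0.714 -0.118  0.101]
scene drawer_handle 0.85 [264, 201, 39, 81] [ 0.715 -0.117  0.101]
scene skull 0.97 [307, 172, 50, 19] [0.629 0.162 0.049]
scene spool 0.97 [164, 266, 92, 92] [ 0.695 -0.278  0.052]
scene scraper 0.65 [215, 153, 67, 32] [0.405 0.132 0.008]
[-3.14155478e+00  8.52016810e-06 -3.49792966e-01] 0.0187 0.9
```

View pics/top0.png

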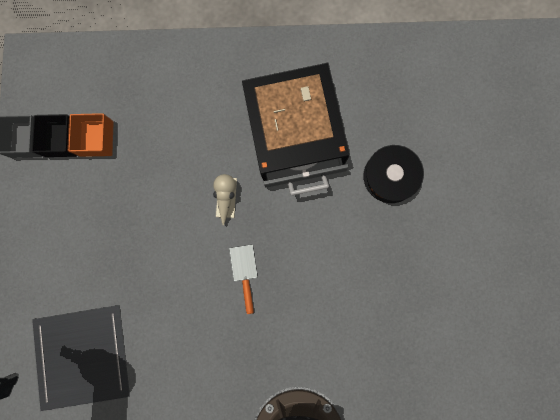

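View pics/scene0.png

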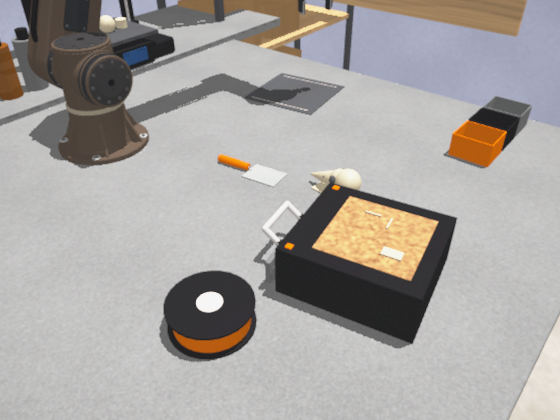

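The top view shows the unit at about (297,125), turned slightly, with the handle bar at (290–327, 187), the spool at (394,173), the skull at (226,198) and the scraper at (246,280). Next I fit the unit and the handle from the depth data.

```bash
python3 - <<'E'
from h import *
d=np.load("top0.npz"); W=d["W"]; x,y,z=W[...,0],W[...,1],W[...,2]
vv,uu=np.mgrid[:420,:560]
m=(z>.09)&(z<.115)&(uu>235)&(uu<360)&(vv>55)&(vv<200)
r=cv2.minAreaRect(W[m][:,:2].astype(np.float32)*1000); print(r,cv2.boxPoints(r).round())
m=(z>.062)&(z<.09)&(uu>275)&(uu<340)&(vv>172)&(vv<200); p=W[m]; print(m.sum())
bp=cv2.boxPoints(r)/1000
yaw=None
e=[bp[(i+1)%4]-bp[i] for i in range(4)]; ln=[np.linalg.norm(a) for a in e]
ex=max(e,key=lambda a:a[0]/1 if abs(a[0])>abs(a[1]) else -9); yaw=np.arctan2(ex[1],ex[0]); c=np.array(r[0])/1000
ax=np.array([np.cos(yaw),np.sin(yaw)]); ay=np.array([-ax[1],ax[0]])
# unit front origin
q=(p[:,:2]-c); s=q@ax; t=q@ay
print("yaw",yaw,"org",c-ax*.126,"handle x rel",np.percentile(s+.126,[2,10,50,90,98]).round(4),"y",np.percentile(t,[1,5,50,95,99]).round(4),"z",np.percentile(p[:,2],[5,50,95]).round(3))
E
```

```text
((814.7599487304688, -2.2081298828125), (252.70245361328125, 229.982177734375), 10.810761451721191) [[ 669.   87.]
 [ 712. -139.]
 [ 960.  -91.]
 [ 917.  134.]]
249
yaw 0.18868332 org [ 0.69099619 -0.02584141] handle x rel [-0.0655 -0.0645 -0.0584 -0.0384 -0.016 ] y [-0.0489 -0.0458  0.0034  0.0488  0.0608] z [0.063 0.076 0.081]
```

```bash
cat >> h.py <<'E'
YAW=.1887; ORG=np.array([.6910,-.0258]); AX=np.array([np.cos(YAW),np.sin(YAW)]); AY=np.array([-AX[1],AX[0]])
def wp(x,y,z): return [*(ORG+AX*x+AY*y),z]
E
python3 - <<'E'
from h import *
best=None
for yw in(YAW+np.pi/2,YAW-np.pi/2):
    a=bot.solve_ik(wp(-.06,0,.15),[np.pi,0,yw]); b=bot.solve_ik(wp(-.235,0,.055),[np.pi,0,yw])
    print(yw,None if a is None else np.round(a,2),None if b is None else np.round(b,2))
    if a is not None and b is not None and (best is None or abs(a[5])<best[0]): best=(abs(a[5]),yw)
o=[np.pi,0,best[1]]
bot.reach(wp(-.06,0,.20),o)
bot.set_gripper(.36,effort=60)
im,W=cam("wrist"); save(im,"w1.png")
bot.servo_line(wp(-.06,0,.055),rate=.12)
s=bot.get_obs(); print(s["wrist_force"],s["width"],s["ee_pos"])
bot.set_gripper(0,effort=60)
s=bot.get_obs(); print(s["wrist_force"],s["width"],s["grasp_force"],s["time"])
E
```

```text
1.7594963267948966 None None
-1.3820963267948965 [ 0.25  0.33 -0.16  0.   -1.08 -0.06] [ 0.27  0.18 -0.64  0.   -0.75 -0.09]
[-0.16087397 -0.60331354  0.73771003] 0.35999382344142233 [ 0.63268347 -0.03695658  0.05585319]
[ 0.08810809  0.05705867 -0.41212198] 0.003990260360103704 0.0 6.0333
```

View pics/w1.png

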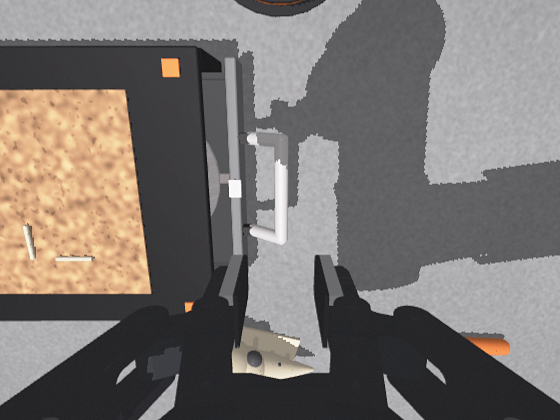

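The wrist view shows the bar at (281,190), lined up in the closing direction. The gripper shut to 0, so it missed the bar. I'll check where it is now.

```bash
python3 - <<'E'
from h import *
im,W=cam("scene"); c=im[150:300,200:400]; save(cv2.resize(c,None,fx=3,fy=3),"s2.png")
bot.set_gripper(.36)
bot.servo_line(wp(-.06,0,.20),rate=.2)
im,W=cam("wrist"); np.savez("w2.npz",im=im,W=W)
rel=W[...,:2]-ORG; s=rel@AX; t=rel@AY; z=W[...,2]
m=(z>.062)&(z<.09)&(s<-.045)&(s>-.12)&(np.abs(t)<.08); vv,uu=np.nonzero(m)
print(m.sum(),np.percentile(s[m],[2,50,98]).round(4),np.percentile(t[m],[2,50,98]).round(4),np.percentile(z[m],[5,50,95]).round(3),uu.min(),uu.max(),vv.min(),vv.max())
for u,v in((281,190),(235,187),(232,187),(181,66)): print(u,v,s[v,u].round(4),t[v,u].round(4),z[v,u].round(4))
print(bot.get_obs()["ee_pos"],bot.get_obs()["tcp_rot"],bot.get_obs()["joints"])
E
```

```text
1749 [-0.0655 -0.0584 -0.0463] [-0.0495 -0.0053  0.0475] [0.068 0.076 0.078] 263 286 133 244
281 190 -0.0609 -0.0025 0.077
235 187 -0.0186 -0.0012 0.0602
232 187 -0.0158 -0.0012 0.0605
181 66 0.0111 -0.1006 0.102
[ 0.63108459 -0.0370776   0.19822004] [ 3.13889770e+00  3.54319870e-04 -1.38231123e+00] [ 2.49230238e-01  2.95936379e-01 -9.79733983e-02 -5.59551403e-04
 -1.17955508e+00 -6.05305988e-02]
```

View pics/s2.png

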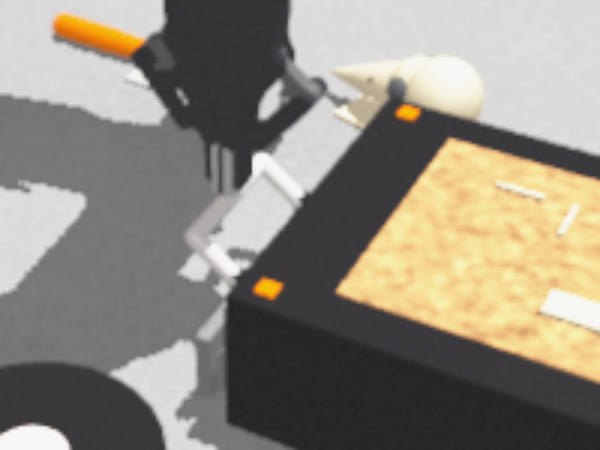

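```bash
python3 - <<'E'
from h import *
d=np.load("w2.npz");W=d["W"]
rel=W[...,:2]-ORG; s=rel@AX; t=rel@AY; z=W[...,2]
for u,v in((240,265),(225,280),(322,265),(335,280),(240,300),(322,300),(238,335),(325,335)): print(u,v,s[v,u].round(4),t[v,u].round(4),z[v,u].round(4))
def proj(f,p):
    h=420; fl=h/2/np.tan(np.radians(f["vertical_fov"])/2)
    K=np.array([[fl,0,f["cx"]],[0,fl,f["cy"]],[0,0,1]])
    return cv2.projectPoints(np.array([p],float),np.array(f["rvec"],float),np.array(f["tvec"],float),K,None)[0].ravel()
p=bot.get_obs()["ee_pos"]
f=grab_frame("wrist"); print(proj(f,p),proj(f,wp(-.06,0,.072))); R=cv2.Rodrigues(np.array(f["rvec"],float))[0]; print(-R.T@np.array(f["tvec"]).ravel(),R[2])
f=grab_frame("scene"); print(proj(f,wp(-.06,0,.055)), bot.get_obs()["ee_pos"])
E
```

```text
240 265 -0.0432 -0.0108 0.2375
225 280 -0.0387 -0.0102 0.2488
322 265 -0.0773 -0.0107 0.2372
335 280 -0.0808 -0.0105 0.2494
240 300 -0.0447 -0.0038 0.2527
322 300 -0.0754 -0.0051 0.2548
238 335 -0.0445 0.0057 0.2607
325 335 -0.0763 0.006 0.2603
[281.71255142 250.55513818] [279.60972736 191.56476478]
[ 0.64645217 -0.11065813  0.36462862] [-0.05932604  0.28912058 -0.95545262]
[275.47048991 222.51021814] [ 0.63127993 -0.03715993  0.19827206]
```

```bash
python3 - <<'E'
from h import *
for w in(.36,0):
    bot.set_gripper(w); im,W=cam("wrist"); rel=W[...,:2]-ORG; s=rel@AX; t=rel@AY; z=W[...,2]
    m=(z>.15)&(z<.30)
    for lo,hi in((200,280),(280,360)):
        mm=m.copy(); mm[:,:lo]=0; mm[:,hi:]=0; v,u=np.nonzero(mm); i=np.argsort(v)[:200:40]
        print(w,[(int(u[k]),int(v[k]),s[v[k],u[k]].round(3),t[v[k],u[k]].round(3),z[v[k],u[k]].round(3)) for k in i])
    save(im[180:420,160:400],"w3_%d.png"%(w*100))
print(bot.get_obs()["ee_pos"],bot.get_obs()["width"])
E
```

```text
0.36 [(232, 255, np.float64(-0.038), np.float64(-0.011), np.float64(0.228)), (240, 257, np.float64(-0.042), np.float64(-0.011), np.float64(0.23)), (247, 259, np.float64(-0.044), np.float64(-0.007), np.float64(0.224)), (232, 262, np.float64(-0.039), np.float64(-0.011), np.float64(0.235)), (234, 264, np.float64(-0.04), np.float64(-0.01), np.float64(0.236))]
0.36 [(315, 255, np.float64(-0.075), np.float64(-0.011), np.float64(0.228)), (324, 257, np.float64(-0.079), np.float64(-0.01), np.float64(0.229)), (314, 260, np.float64(-0.075), np.float64(-0.006), np.float64(0.224)), (318, 262, np.float64(-0.075), np.float64(-0.011), np.float64(0.235)), (320, 264, np.float64(-0.076), np.float64(-0.011), np.float64(0.237))]
0 [(266, 255, np.float64(-0.053), np.float64(-0.01), np.float64(0.227)), (278, 257, np.float64(-0.058), np.float64(-0.01), np.float64(0.23)), (276, 260, np.float64(-0.057), np.float64(-0.01), np.float64(0.233)), (274, 263, np.float64(-0.057), np.float64(-0.01), np.float64(0.236)), (258, 266, np.float64(-0.049), np.float64(-0.007), np.float64(0.231))]
0 [(280, 255, np.float64(-0.059), np.float64(-0.011), np.float64(0.229)), (288, 257, np.float64(-0.063), np.float64(-0.011), np.float64(0.231)), (280, 260, np.float64(-0.059), np.float64(-0.01), np.float64(0.232)), (288, 262, np.float64(-0.063), np.float64(-0.01), np.float64(0.234)), (294, 264, np.float64(-0.065), np.float64(-0.011), np.float64(0.238))]
[ 0.63206613 -0.03707876  0.20005284] -0.0036781678165366525
```

View pics/w3_0.png

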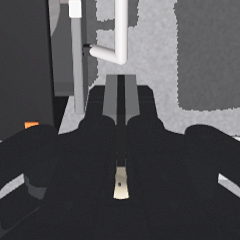

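Closed fingertips measure about z=0.224 while the TCP reads 0.200. The real tips are therefore about 24 mm short of the nominal TCP, and they shut just above the bar. I'll redo the grasp lower.

```bash
python3 - <<'E'
from h import *
bot.set_gripper(.36,effort=60)
bot.servo_line(wp(-.06,0,.035),rate=.12)
s=bot.get_obs(); print(s["wrist_force"],s["ee_pos"])
bot.set_gripper(0,effort=60)
s=bot.get_obs(); print(s["width"],s["grasp_force"],s["time"],s["wrist_force"])
if s["width"]>.06:
    bot.servo_line(wp(-.12,0,.035),rate=.08)
    s=bot.get_obs(); print(s["width"],s["grasp_force"],s["wrist_force"],s["ee_pos"])
    for x in np.arange(-.14,-.27,-.01):
        bot.servo_line(wp(x,0,.035),rate=.08); s=bot.get_obs(); f=np.array(s["wrist_force"])[:2]@AX
        e=(np.array(s["ee_pos"])[:2]-ORG)@AX; print(round(x,3),e.round(4),f.round(1),s["width"].__round__(3),round(s["time"],1))
        if abs(f)>14: break
E
```

```text
[ 0.23170339 -0.68912691  0.3356592 ] [ 0.63266202 -0.03694395  0.03580128]
0.11318536896469333 58.66069436073303 10.4667 [-2.60651119  0.47862574  5.83306017]
0.11489373746524989 59.4577020406723 [-1.78228962  1.34128566 10.51620314] [ 0.57291177 -0.04839166  0.03583184]
-0.14 -0.1409 -3.4 0.105 11.8
-0.15 -0.1505 -1.3 0.113 12.0
-0.16 -0.1605 -2.1 0.113 12.3
-0.17 -0.1705 -1.4 0.113 12.6
-0.18 -0.1805 -1.5 0.119 12.9
-0.19 -0.1906 -0.9 0.115 13.1
-0.2 -0.2006 -2.8 0.115 13.4
-0.21 -0.2106 -1.4 0.112 13.7
-0.22 -0.2206 -2.3 0.111 14.0
-0.23 -0.2306 -1.7 0.109 14.2
-0.24 -0.2331 22.0 0.11 14.5
```

It reached the stop with the handle at x≈-0.233, so the drawer is fully open. I'll release, lift and look for the jars.

```bash
python3 - <<'E'
from h import *
bot.servo_line(wp(-.2325,0,.035)); bot.wait(.3)
bot.set_gripper(.4); bot.servo_line(wp(-.2325,0,.22),rate=.25)
im,W=cam("wrist"); np.savez("w4.npz",im=im,W=W)
im2,W2=cam("top"); np.savez("t4.npz",im=im2,W=W2)
save(np.hstack([im2[130:280,220:400].repeat(2,0).repeat(2,1)[:300],cv2.resize(im,(400,300))]),"c4.png")
for n,I,X in(("wrist",im,W),("top",im2,W2)):
    rel=X[...,:2]-ORG; s=rel@AX; t=rel@AY; z=X[...,2]
    for d in spotter.find_in("marked_jar",n)[:2]: print(n,d)
    m=(z>.079)&(z<.092)&(s>-.19)&(s<-.0)&(np.abs(t)<.1)
    k,l,st,ce=cv2.connectedComponentsWithStats(m.astype(np.uint8))
    for i in range(1,k):
        if st[i,4]>8: q=l==i; print(n,st[i],"s",((s[q].min()+s[q].max())/2).round(4),"t",((t[q].min()+t[q].max())/2).round(4),np.ptp(s[q]).round(3),np.ptp(t[q]).round(3),np.median(I[q],0))
print(bot.get_obs()["time"])
E
```

```text
wrist {'rect': [0.1486, 0.2729, 0.1154, 0.0988], 'conf': 0.8}
wrist {'rect': [0.1045, 0.2419, 0.2888, 0.366], 'conf': 0.34}
wrist [  85  117   41   39 1247] s -0.079 t -0.0474 0.034 0.033 [235. 139.  79.]
wrist [ 160  155   39   37 1093] s -0.1412 t -0.0145 0.033 0.033 [238. 236. 234.]
wrist [  60  186   39   36 1061] s -0.0458 t 0.0145 0.034 0.033 [ 63. 104. 186.]
wrist [132 220  37  35 962] s -0.1078 t 0.048 0.033 0.034 [53. 53. 54.]
top {'rect': [0.3827, 0.4121, 0.0405, 0.1224], 'conf': 0.2}
top [296 178  14  13 137] s -0.0452 t 0.0146 0.033 0.033 [ 67. 109. 185.]
top [323 186  13  13 136] s -0.0796 t -0.0472 0.033 0.031 [237. 136.  73.]
top [289 204  13  13 138] s -0.1072 t 0.0477 0.032 0.032 [54. 54. 53.]
top [315 212  14  12 116] s -0.1381 t -0.0141 0.027 0.033 [233. 231. 224.]
16.5167
```

View pics/c4.png

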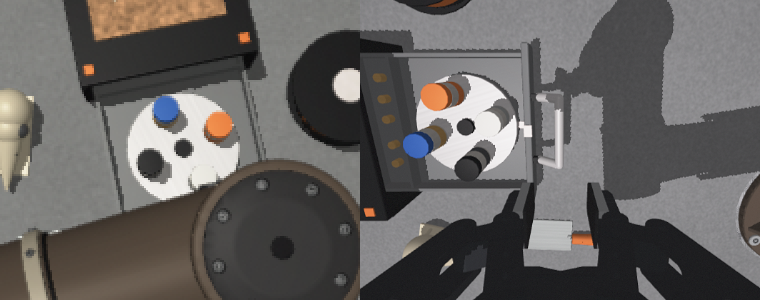

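The orange cap is at about (435,97) in the right-hand view. The four jar centres put the axis at unit coordinates (-0.0935, 0), with orange at -73°. I'll grip it radially and swing it 107° clockwise to the front.

```bash
python3 - <<'E'
from h import *
W=np.load("w4.npz")["W"]; rel=W[...,:2]-ORG; s=rel@AX; t=rel@AY
A=np.array([-.0935,0.]); m=np.hypot(s-A[0],t)<.012; hub=np.nanmax(W[...,2][m]); print("hub",hub)
j=np.array([-.0792,-.0473])-A; a0=np.arctan2(j[1],j[0]); R=np.hypot(*j); print(np.degrees(a0),R)
R=.05
def pose(a,z): 
    p=A+R*np.array([np.cos(a),np.sin(a)]); return wp(p[0],p[1],z),[np.pi,0,YAW-np.pi/2+(a+np.pi)]
# front a=-pi -> yaw YAW-pi/2
p,o=pose(a0,.2); p2,o2=pose(a0,.034)
print([None if q is None else np.round(q,2) for q in(bot.solve_ik(p,o),bot.solve_ik(p2,o2))])
if hub<.056:
    bot.set_gripper(.6,effort=40)
    bot.reach(p,o); bot.servo_line(p2,rate=.12)
    st=bot.get_obs(); print(st["wrist_force"],st["ee_pos"])
    bot.set_gripper(0,effort=40); st=bot.get_obs(); print(st["width"],st["grasp_force"],st["wrist_force"],st["time"])
E
```

```text
hub 0.03895708237627442
-73.17859010995917 0.049414370379475644
[array([ 0.17,  0.29, -0.11,  0.  , -1.18,  1.88]), array([ 0.17,  0.44, -0.3 ,  0.  , -0.83,  1.88])]
[-0.27293653 -0.27341465  0.15729275] [ 0.62291721 -0.08758175  0.03477619]
0.3904798307340145 39.599107056856155 [-0.96804413  0.82278206  5.47293616] 20.375
```

```bash
python3 - <<'E'
from h import *
A=np.array([-.0935,0.]);R=.05;a0=np.radians(-73.2)
for i,a in enumerate(np.linspace(a0,-np.pi,13)[1:]):
    p=A+R*np.array([np.cos(a),np.sin(a)])
    bot.servo_line(wp(p[0],p[1],.034),[np.pi,0,YAW-np.pi/2+(a+np.pi)],rate=.02)
    st=bot.get_obs(); f=np.array(st["wrist_force"]); print(i,f.round(1),round(st["width"],3),round(st["grasp_force"],1),round(st["time"],1))
    if np.hypot(*f[:2])>30: print("STOP");break
im,W=cam("top"); im2,W2=cam("scene"); im3,W3=cam("wrist")
save(np.hstack([cv2.resize(im2[130:330,160:400],(360,300)),cv2.resize(im3,(400,300))]),"c5.png")
rel=W3[...,:2]-ORG; s=rel@AX; t=rel@AY; z=W3[...,2]
m=(z>.079)&(z<.092)&(s>-.19)&(s<-.0)&(np.abs(t)<.1)
k,l,sc,ce=cv2.connectedComponentsWithStats(m.astype(np.uint8))
for i in range(1,k):
    if sc[i,4]>100: q=l==i; print("s",((s[q].min()+s[q].max())/2).round(4),"t",((t[q].min()+t[q].max())/2).round(4),np.ptp(s[q]).round(3),np.ptp(t[q]).round(3),np.median(im3[q],0))
print(((np.array(bot.get_obs()["ee_pos"])[:2]-ORG)@np.array([AX,AY]).T).round(4))
E
```

```text
0 [-1.2 -0.2  5.5] 0.382 39.6 20.9
1 [-0.7 -0.2  6.3] 0.382 39.7 21.5
2 [-1.1 -0.9  7.3] 0.388 39.7 22.0
3 [-0.7 -1.3  6.2] 0.379 39.7 22.5
4 [-1.3 -1.2  6. ] 0.386 39.8 23.1
5 [-0.5 -2.   7.3] 0.383 39.8 23.6
6 [-1.7 -2.8  7.2] 0.384 39.8 24.2
7 [-1.8 -2.7  7.2] 0.385 39.9 24.7
8 [-2.4 -2.5  6.9] 0.386 39.9 25.2
9 [-2.  -2.8  7.6] 0.387 39.9 25.8
10 [-1.2 -2.9  7.7] 0.384 39.9 26.3
11 [-1.5 -2.2  8.2] 0.387 39.9 26.9
s -0.0932 t -0.05 0.034 0.033 [ 77. 121. 209.]
s -0.0447 t -0.0005 0.031 0.034 [40. 40. 41.]
s -0.1426 t 0.0002 0.06 0.034 [135.  74.  42.]
s -0.0887 t 0.0476 0.019 0.026 [235. 232. 230.]
[-0.1434 -0.0005]
```

View pics/c5.png

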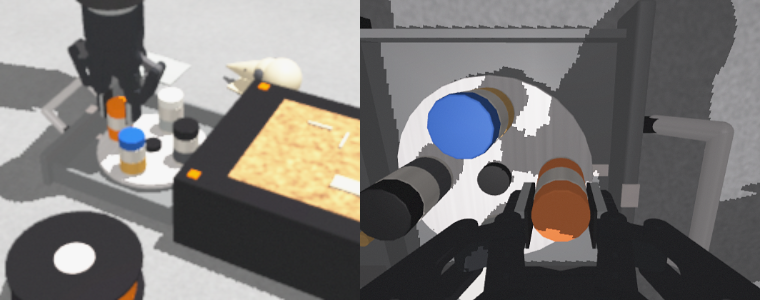

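The orange jar sits in the gripper beside the white mark. The blue jar at (-0.093, -0.050) and the black at (-0.045, 0) confirm the carousel is aligned to within about 1 mm.

```bash
python3 - <<'E'
from h import *
bot.wait(.5); s=bot.get_obs(); print(s["grasp_force"],s["time"]); print(bot.finish_job())
E
```

```text
39.94923189282417 27.525
the job is handed in; nothing more can be done
None
```

I handed the job in at about 27.5 s: the drawer is fully open and the orange-capped jar is within about 1 mm of the front mark, still held at about 40 N; no judging result came back.

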